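# Square a filter disc against the bar of an alignment jig

### The job

Lift the blue filter disc by its rim out of the cradle, lay it down in the bay of the alignment jig with its flat edge facing one of the side cheeks, and let go of it. Then, with a fingertip against its orange peg, turn it where it lies until the flat edge lies flush along the jig's dark bar. Never lift the disc by its peg, and leave the oil bottle, the blue-lidded jar and the yellow-lidded cup where they stand.

Things in the scene. Friction and masses are not known exactly. Their poses are not given: they have to be found in the camera images.
- disc_center (a point): Centre of the blue disc, half-way up. The disc is round, 60 mm across, 12 mm thick, about 140 g, with one side cut straight: the flat is 22 mm from the centre and 41 mm long. x points from the centre square out to the flat, z up through the face with the peg. It starts lying in the cradle, peg up, underside 18 mm above the desk.
- disc_flat (a point): Middle of the disc's flat edge, half-way up (22 mm from disc_center along its x). Axes as disc_center.
- disc_peg: Orange round finger peg fixed upright on the disc's upper face, 12 mm in diameter and 14 mm tall; its origin is the middle of its foot, on the upper face, 15 mm from the disc's centre towards the flat.
- cradle: Fixed grey cradle, 70 (x) x 44 mm (y); origin on the desk under the disc's centre. The disc lies on its floor, 18 mm above the desk, flat towards +x. Walls 10 mm high along the flat and behind the disc's back (inner faces at x = +24 and -32 mm) leave no room for a finger there; across y both sides are open and the rim overhangs by 8 mm.
- jig: Fixed aluminium plate 136 (x) x 120 (y) x 14 mm; origin at the centre of its underside, on the desk; +x points to the dark bar, which stands along the whole +x edge, 12 mm high above the plate. Two black cheeks 9 mm high above the plate (x = -20 to +56 mm, inner faces at y = +/-42 mm) bound the bay; its -x end is open. The disc slides on plate and bar with moderate friction, about 0.6.
- jig_bar (a point): Middle of the bar's inner face (which faces the jig's -x), at the plate's upper surface: 56 mm from the jig's origin along its x, 14 mm above the desk. Axes as the jig.
- oil_bottle: Small amber bottle with black cap, 26 mm across, 68 mm tall; origin at its underside. To be left alone.
- blue_jar: Small white jar with blue lid, 28 mm across, 42 mm tall; origin at its underside. To be left alone.
- yellow_cup: Specimen cup with yellow lid, 60 mm across, 70 mm tall; origin at its underside. To be left alone.
Mind the look-alikes: they are no part of the job. Of the things that look like the part that bears disc_center, the middle-sized one is meant.

How it is judged (in metres and radians):
On the way, in this order (a step that is already met when the one before it is completed fails the run):
1. the disc lies flat in the jig's bay, flat edge facing a side cheek (within about 35 degrees), let go (z of disc_center in the frame of jig below 0.023 m and x of disc_center in the frame of jig between -0.035 and 0.056 m and y of disc_center in the frame of jig between -0.02 and 0.02 m and angle between disc_center's own z axis and vertical below 0.06 rad and angle between the x axis of disc_center and the x axis of jig, either way round above 0.96 rad and contact force between disc and the fingers below 0.05 N and linear speed of disc below 0.02 m/s), for 0.2 s.
2. the disc is part-turned, lying on the plate, a finger against its peg (z of disc_center in the frame of jig below 0.023 m and x of disc_center in the frame of jig between -0.035 and 0.056 m and y of disc_center in the frame of jig between -0.02 and 0.02 m and angle between the x axis of disc_center and the x axis of jig, either way round between 0.3 and 0.9 rad and contact force between disc_peg and the fingers above 0.1 N).
At the end, for the whole second after the job is handed in: The disc lies flat on the jig plate in the bay, its flat edge against the bar (middle of the flat within 2 mm of the bar's face, flat parallel to the bar within 3.4 degrees), at rest and released (z of disc_center in the frame of jig below 0.023 m and x of disc_center in the frame of jig between -0.035 and 0.056 m and y of disc_center in the frame of jig between -0.02 and 0.02 m and angle between disc_center's own z axis and vertical below 0.06 rad and x of disc_flat in the frame of jig_bar between -0.002 and 0.002 m and angle between the x axis of disc_center and the x axis of jig, either way round below 0.06 rad and linear speed of disc below 0.01 m/s); the robot touches nothing.
It fails at once if the disc is lifted by its peg (contact force between disc_peg and the fingers above 0.5 N and height (world z) of disc_center above 0.035 m).
It fails at once if a bystander is displaced by more than 20 mm (distance of any of oil_bottle, blue_jar, yellow_cup from where it was at the start of the episode above 0.02 m).
It also fails if it takes over 54 s, if anything falls off the work surface, if the arm or the gripper's body presses on something with over 40 N, if the wrist force passes 120 N, or if a joint passes its speed limit or range.

### The arm

A 6-joint arm with a two-finger parallel gripper is mounted at the origin on a cart in front of the work surface, level with it; the furniture and walls round the work are solid. World frame = base frame: x ahead of the robot, y to its left, z up, the work surface at z = 0. Lengths are in mm, angles in rad, forces in N, time in s.
With the tool pointing down it reaches from about 350 to 875 mm from the base axis. Payload 4.2 kg.
Tool frame: the origin (TCP) lies at the very end of the fingers, on their centre line; the grasp point (between the pads) lies 19 mm behind it (arm.tcp_to_grasp is the x of the grasp point in the tool frame, in mm); x points along the fingers, z is the direction in which the jaws open and shut, and the axes are right-handed (so a half turn about x gives the same grasp; the last joint's range is limited). The gripper opens to 85 mm and grips with 20 to 120 N. Pads are 22 mm wide; open, the fingers measure 114 mm over their backs; the gripper's body (76 mm by 85 mm) begins 54 mm behind the grasp point. The pads swing forward as they close: fully open they stand 13 mm farther back than shut.
Start: joints at [1.37, 0.385, 0.008, 0, -1.194, -0.259], TCP at [277.322, 560.082, 231.312] pointing down, gripper open.
Joint ranges: [-3.14, 3.14], [-1.21, 2.06], [-1.07, 1.41], [-3.16, 2.05], [-2.99, -0.16], [-3.1, 3.1]. Speed limits (rad/s): [2.79, 2.79, 3.14, 3.14, 3.14, 3.14].

### API

Orientations are given as a unit quaternion [x, y, z, w].
In Python, from bench import status, get_image, job, arm gives the robot as it stands.
- The arm moves only by the tool apply_moves, never from a script. Its argument "targets" is text: rows parted by semicolons, each of 5 numbers parted by spaces: the shift along the tool's x, y, z in mm, then the turn about the tool's x in degrees, then the gripper's target within -1 to 1 (shut at 1, half-way at 0, fully open at -1). In form: dx dy dz spin hand; .... A call has 1 to 10 rows; each row is the pose to reach, as a shift and turn from the pose commanded when the call began, along the tool's axes at that moment; what a row does not reach only later rows make up. A row lasts 1/12 s, in which the tool goes at most 41.7 mm and 7.16 degrees, less where a joint would pass 70% of its speed; a pose out of reach is approached as far as the arm can. A call with a gripper value outside its range is refused whole. The fingers move at their own pace and stop on an object; the grip force is fixed at half the most. Time passes only in rows, so rows that repeat a pose let the fingers close. It gives the time, the measured TCP pose, the force and the opening at its end, in the units of the state.
- status.read_state(): the state, without advancing time (a new reading comes with each control period).
- get_image(name): name is "scene" or "top" or "wrist"; returns a dict with "img" (480x640x3 uint8, red, green, blue), "mtx" (3x3 intrinsics, pixels), "world_from_camera" (4x4, takes a point from camera to world coordinates). Camera axes: x right, y down, z forward; pixel columns grow to the right and rows downward; lengths in mm; the calibration is good to about 2 mm. A picture is of the moment at which its call begins. There is no depth.
- job.job_done(): hands the job in, once; it reports no verdict.
The state is a dict: "clock": time; "joints": joint angles; "joint_vel": joint speeds; "joint_efforts": joint torques, N m; "position": TCP position; "ee_rot": TCP orientation; "contact_force": force on the tool from outside, world axes, zero at the start; "wrist_torque": the same for the moment, N m; "gripper_width": finger opening in mm.
Only numpy, scipy, OpenCV 4.12 (cv2) and the standard library are available. Lean on these libraries where they do the work, as an engineer would, in place of code of your own. Each camera call takes 0.05 s, during which the arm holds its last target.

## Working session

There is one attempt and no reset: what is moved stays moved. The work goes in short steps, Python scripts to look and compute and a tool call to move; the robot and the scene stay as the last step left them, time stands still between calls to the robot, and variables do not carry over. Pictures are saved under pics/ and viewed, and the job is handed in when it is done.

Besides the shell and the picture viewer there is one more tool, called after ">>>" by a JSON object that holds its "fn" and its "kwargs", one argument or row to a line. apply_moves: Moves the arm, as the interface text tells. Its arguments: {"type":"object","properties":{"targets":{"type":"string"}},"required":["targets"]}

```bash
mkdir -p pics; ls
python3 - <<'E'
from bench import status, get_image, job, arm
import cv2
s=status.read_state(); print({k:s[k] for k in ("clock","position","ee_rot","gripper_width")}); print([a for a in dir(arm) if a[0]!='_'])
for n in ("scene","top","wrist"):
    d=get_image(n); cv2.imwrite(f"pics/{n}0.png",d["img"][:,:,::-1]); print(n,d["mtx"].round(1).tolist(),d["world_from_camera"].round(3).tolist())
E
```

```text
pics
{'clock': 0.0, 'position': array([277.09304288, 559.55843435, 230.22100631]), 'ee_rot': array([-0.60018749, -0.37240629,  0.6014678 , -0.37326266]), 'gripper_width': 85.39235950128318}
['IKError', 'tcp_to_grasp']
scene [[608.3, 0.0, 316.8], [0.0, 608.3, 228.4], [0.0, 0.0, 1.0]] [[0.396, -0.65, 0.648, -134.816], [-0.918, -0.295, 0.266, -219.055], [0.018, -0.7, -0.714, 774.424], [0.0, 0.0, 0.0, 1.0]]
top [[468.3, 0.0, 315.0], [0.0, 468.3, 238.8], [0.0, 0.0, 1.0]] [[-0.021, -0.983, 0.185, 369.767], [-1.0, 0.02, -0.003, 82.004], [-0.001, -0.185, -0.983, 873.164], [0.0, 0.0, 0.0, 1.0]]
wrist [[406.4, 0.0, 322.6], [0.0, 406.4, 242.4], [0.0, 0.0, 1.0]] [[-0.444, -0.858, -0.26, 342.847], [-0.896, 0.425, 0.127, 527.283], [0.002, 0.289, -0.957, 374.421], [0.0, 0.0, 0.0, 1.0]]
```

View pics/scene0.png

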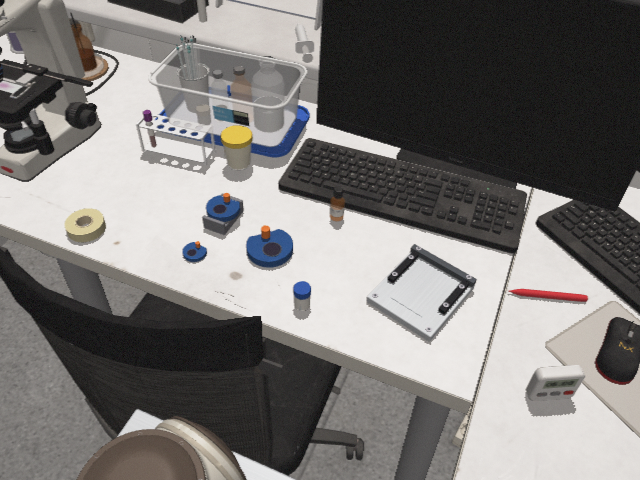

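View pics/top0.png

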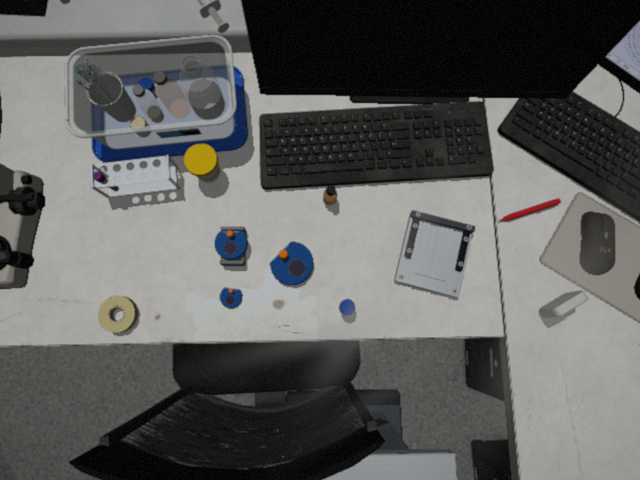

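View pics/wrist0.png

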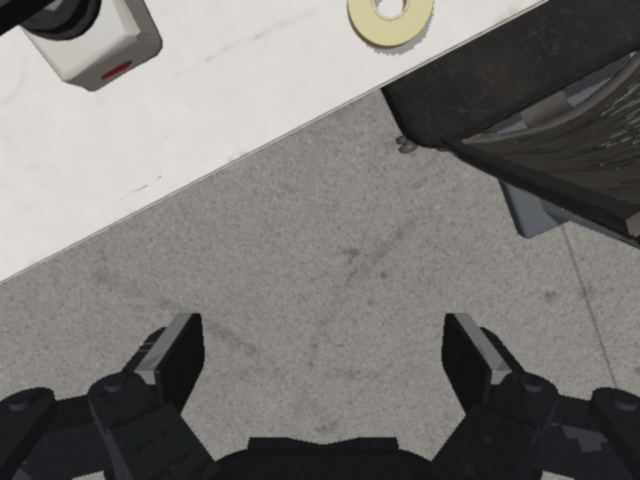

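The disc in the cradle, at top (231,245), is the middle-sized of the three blue discs. The jig is at top (436,253), with its dark bar towards the image top. I'll zoom in and measure next.

```bash
cat > h.py <<'E'
import numpy as np, cv2
from bench import status, get_image
def ray(d,uv,z):
    K=d["mtx"];T=d["world_from_camera"]
    r=T[:3,:3]@np.linalg.solve(K,np.array([uv[0],uv[1],1.]));o=T[:3,3]
    return (o+r*(z-o[2])/r[2])[:2]
def proj(d,p):
    T=np.linalg.inv(d["world_from_camera"]);q=d["mtx"]@(T[:3,:3]@np.array(p,float)+T[:3,3]);return q[:2]/q[2]
def crop(d,x0,y0,w,h,f,name):
    cv2.imwrite(name,cv2.resize(d["img"][y0:y0+h,x0:x0+w,::-1],None,fx=f,fy=f,interpolation=cv2.INTER_CUBIC))
def orange(d):
    hsv=cv2.cvtColor(d["img"],cv2.COLOR_RGB2HSV); m=cv2.inRange(hsv,(5,170,120),(18,255,255)); n,l,s,c=cv2.connectedComponentsWithStats(m)
    return [(s[i,4],c[i].round(2),s[i,:4]) for i in range(1,n) if s[i,4]>=6]
def blue(d):
    hsv=cv2.cvtColor(d["img"],cv2.COLOR_RGB2HSV); m=cv2.inRange(hsv,(100,140,40),(125,255,255)); n,l,s,c=cv2.connectedComponentsWithStats(m)
    return [(s[i,4],c[i].round(2),s[i,:4]) for i in range(1,n) if s[i,4]>=40],m
E
python3 - <<'E'
from h import *
d=get_image("top"); s=get_image("scene")
crop(d,200,215,80,60,10,"pics/tdisc.png"); crop(d,380,200,100,100,6,"pics/tjig.png")
crop(s,180,180,80,60,10,"pics/sdisc.png"); crop(s,350,230,140,120,5,"pics/sjig.png")
for n,i in(("top",d),("scene",s)):
    print(n,orange(i)); print(blue(i)[0])
E
```

```text
top [(np.int32(27), array([229.48, 232.89]), array([227, 230,   6,   6], dtype=int32)), (np.int32(45), array([283.04, 253.93]), array([280, 251,   8,   7], dtype=int32)), (np.int32(10), array([230.5, 290.8]), array([229, 290,   4,   3], dtype=int32))]
[(np.int32(2106), array([184.89, 136.45]), array([ 92,  67, 156,  95], dtype=int32)), (np.int32(131), array([146.36,  83.1 ]), array([139,  77,  15,  14], dtype=int32)), (np.int32(536), array([231.14, 244.1 ]), array([215, 231,  32,  28], dtype=int32)), (np.int32(934), array([292.26, 264.29]), array([271, 243,  42,  42], dtype=int32)), (np.int32(222), array([230.79, 297.18]), array([221, 289,  21,  18], dtype=int32)), (np.int32(86), array([344.98, 305.01]), array([340, 300,  12,  13], dtype=int32))]
scene [(np.int32(36), array([226.06, 196.75]), array([224, 193,   5,   9], dtype=int32)), (np.int32(73), array([265.11, 231.27]), array([262, 226,   8,  13], dtype=int32)), (np.int32(15), array([197.33, 243.93]), array([196, 242,   4,   6], dtype=int32))]
[(np.int32(812), array([285.22, 136.84]), array([252, 106,  57,  51], dtype=int32)), (np.int32(46), array([217.59, 140.02]), array([215, 136,   7,   9], dtype=int32)), (np.int32(449), array([222.88, 208.36]), array([207, 196,  33,  25], dtype=int32)), (np.int32(986), array([269.79, 248.07]), array([247, 230,  46,  37], dtype=int32)), (np.int32(232), array([194.38, 252.09]), array([183, 242,  23,  19], dtype=int32)), (np.int32(239), array([301.82, 289.96]), array([294, 282,  17,  17], dtype=int32))]
```

View pics/tdisc.png

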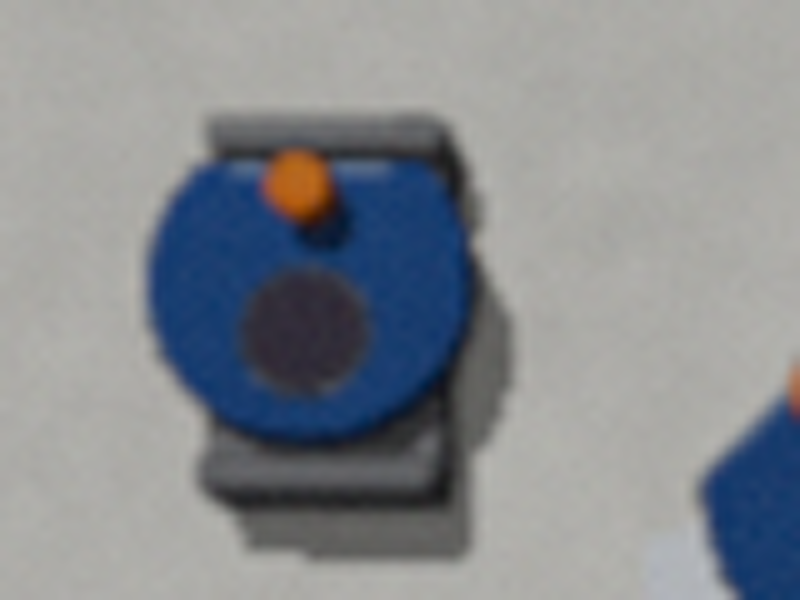

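View pics/tjig.png

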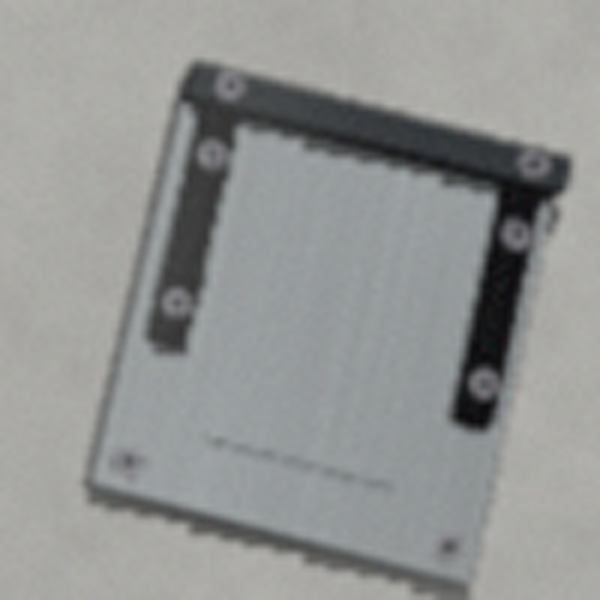

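View pics/sdisc.png

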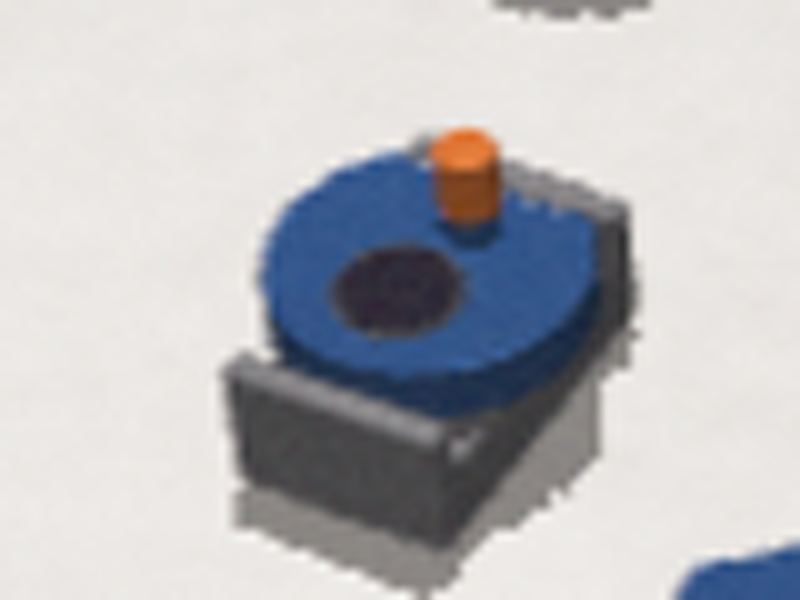

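View pics/sjig.png

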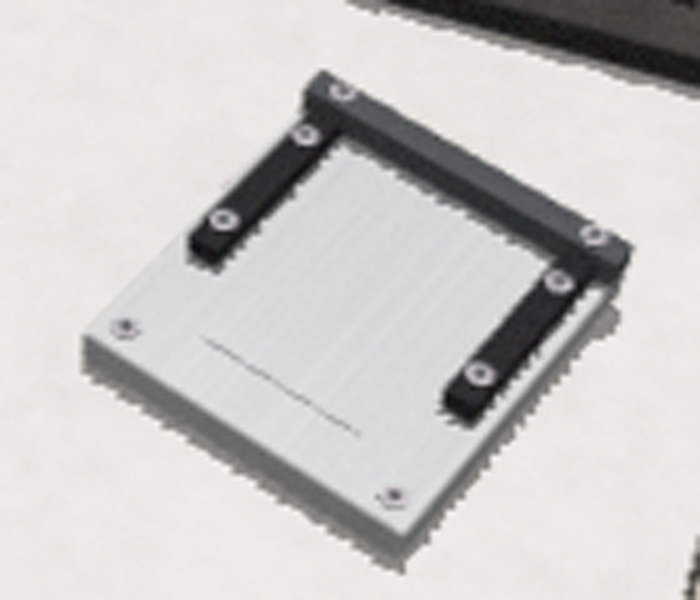

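Run:
```python
from h import *
d=get_image("top"); s=get_image("scene")
tp=lambda x,y,x0,y0,f:((x+.5)/f-.5+x0,(y+.5)/f-.5+y0)
td=lambda x,y:tp(x,y,200,215,10); tj=lambda x,y:tp(x,y,380,200,6)
sd=lambda x,y:tp(x,y,180,180,10); sj=lambda x,y:tp(x,y,350,230,5)
P=lambda n,c,p,z:print(n,ray(c,p,z).round(1))
P("rimL",d,td(148,285),30);P("rimR",d,td(471,285),30);P("back",d,td(312,435),30)
P("flatL",d,td(222,160),30);P("flatR",d,td(392,165),30);P("peg top T",d,td(299,180),44)
P("peg top S",s,sd(466,148),44)
P("cradle wall outer L T",d,td(208,118),28);P("R",d,td(440,118),28)
P("back wall inL",d,td(205,455),28);P("R",d,td(440,455),28)
P("S rimL",s,sd(262,275),30);P("S rimR",s,sd(598,255),30);P("rim front",s,sd(420,375),30)
print('jig')
for n,c,p,z in [("NL T",d,tj(88,484),14),("NR T",d,tj(468,583),14),("barL T",d,tj(193,65),26),("barR T",d,tj(572,155),26),("barinL",d,tj(186,103),26),("barinR",d,tj(568,192),26),
 ("NL S",s,sj(84,338),14),("NR S",s,sj(404,534),14),("barL S",s,sj(320,70),26),("barR S",s,sj(632,244),26),
 ("cap T",d,(331,187),68),("jar T",d,(347,305),42),("cup T",d,(201,158),70),("bigdisc",d,(292,264),20)]:P(n,c,p,z)
st=status.read_state()
from scipy.spatial.transform import Rotation as R
print(R.from_quat(st["ee_rot"]).as_matrix().round(3))
```

```text
rimL [524.1 263.4]
rimR [522.9 204.3]
back [495.8 233. ]
flatL [547.2 250.2]
flatR [545.6 219. ]
peg top T [540.3 233.5]
peg top S [540.  232.9]
cradle wall outer L T [555.6 253.3]
R [554.7 210.5]
back wall inL [492.8 252.8]
R [491.9 210. ]
S rimL [508.9 257.9]
S rimR [537.9 206.5]
rim front [498.4 220.1]
jig
NL T [450.8 -64.8]
NR T [ 418.3 -178.7]
barL T [ 579. -102.]
barR T [ 548.1 -217.2]
barinL [567.  -99.2]
barinR [ 536.5 -215. ]
NL S [448.4 -67.7]
NR S [ 418.  -180.8]
barL S [ 579.5 -103.7]
barR S [ 547.2 -217.8]
cap T [614.6  48.8]
jar T [406.3  25.4]
cup T [673.2 281.8]
bigdisc [483.9 122.3]
[[-0.     0.896 -0.444]
 [-0.    -0.444 -0.896]
 [-1.     0.     0.   ]]
```

>>> {"fn": "apply_moves", "kwargs": {
  "targets": "80 366 183 -25 -1;80 366 183 -25 -1;80 366 183 -25 -1;80 366 183 -25 -1;80 366 183 -25 -1;80 366 183 -25 -1;80 366 183 -25 -1;80 366 183 -25 -1;80 366 183 -25 -1;80 366 183 -25 -1"
}}

```text
clock: 1.18
position: [524.6, 232.6, 151.4]
ee_rot: [0.506, 0.494, -0.506, 0.494]
contact_force: [0.1, 1.0, 0.1]
gripper_width: 85.6
```

>>> {"fn": "apply_moves", "kwargs": {
  "targets": "0 0 0 0 -1"
}}

```text
clock: 1.27
position: [525.6, 228.7, 149.6]
ee_rot: [-0.506, -0.492, 0.509, -0.492]
contact_force: [0.2, 2.1, 0.5]
gripper_width: 85.4
```

Run:
```python
from h import *
from scipy.spatial.transform import Rotation as R
s=status.read_state(); M=R.from_quat(s["ee_rot"]).as_matrix()
print(s["clock"],s["position"].round(1),M.round(3).tolist(),s["joints"].round(2),s["contact_force"].round(1))
print(M.T@(np.array([524.5,233.4,100])-s["position"]), np.degrees(np.arctan2(M[1,2],M[0,2])))
w=get_image("wrist");cv2.imwrite("pics/w1.png",w["img"][:,:,::-1])
```

```text
1.2667 [525.6 228.7 149.6] [[-0.003, 1.0, -0.031], [-0.003, -0.031, -1.0], [-1.0, -0.003, 0.003]] [ 0.69  0.37 -0.23  0.   -0.97  0.85] [0.2 2.1 0.5]
[49.54173815 -1.13938831 -4.8234888 ] -91.7671076172216
```

View pics/w1.png

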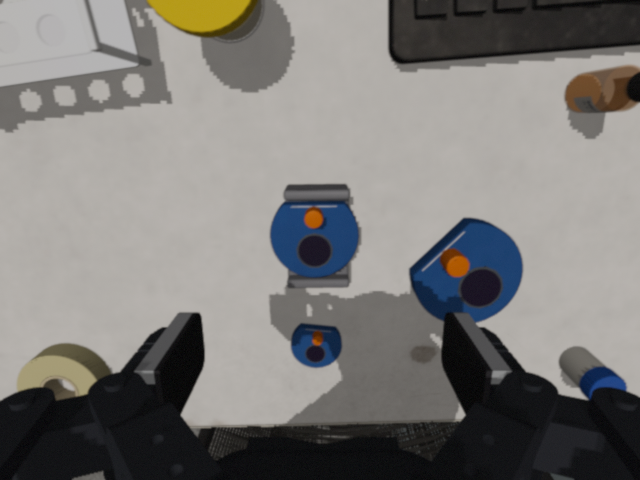

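The wrist view shows the target disc in the cradle at about (314,238), peg at (314,218). I'll let it settle, then refine.

>>> {"fn": "apply_moves", "kwargs": {
  "targets": "0 0 0 0 -1;0 0 0 0 -1;0 0 0 0 -1"
}}

```text
clock: 1.57
position: [523.2, 235.5, 152.0]
ee_rot: [0.506, 0.495, -0.505, 0.495]
contact_force: [-0.7, 0.2, -0.5]
gripper_width: 85.4
```

```bash
cat >> h.py <<'E'
from scipy.spatial.transform import Rotation as R
def st():
    s=status.read_state(); M=R.from_quat(s["ee_rot"]).as_matrix()
    print(round(s["clock"],2),s["position"].round(1),"yawz",np.degrees(np.arctan2(M[1,2],M[0,2])).round(2),"tilt",np.degrees(np.arccos(-M[2,0])).round(2),s["contact_force"].round(1),"w",s["gripper_width"].round(1),"j",s["joints"].round(2)); return s,M
def discpts(d,z=30,exp=None):
    # blue disc rim points -> world on plane z; ellipse-free circle fit
    hsv=cv2.cvtColor(d["img"],cv2.COLOR_RGB2HSV)
    m=cv2.inRange(hsv,(100,120,60),(125,255,255))
    cs,_=cv2.findContours(m,cv2.RETR_EXTERNAL,cv2.CHAIN_APPROX_NONE)
    out=[]
    for c in cs:
        if cv2.contourArea(c)<100: continue
        w=np.array([ray(d,p,z) for p in c[:,0]])
        out.append((w.mean(0).round(1),w.min(0).round(1),w.max(0).round(1)))
    return out
E
python3 - <<'E'
from h import *
s,M=st()
w=get_image("wrist")
print(discpts(w)); 
for o in orange(w): print(o, ray(w,o[1],40).round(1))
crop(w,250,170,120,130,5,"pics/w2.png")
E
```

```text
Traceback (most recent call last):
  File "h.py", line 20, in st
    print(round(s["clock"],2),s["position"].round(1),"yawz",np.degrees(np.arctan2(M[1,2],M[0,2])).round(2),"tilt",np.degrees(np.arccos(-M[2,0])).round(2),s["contact_force"].round(1),"w",s["gripper_width"].round(1),"j",s["joints"].round(2)); return s,M
                                                                                                                                                                                          ^^^^^^^^^^^^^^^^^^^^^^^^
AttributeError: 'float' object has no attribute 'round'
```

```bash
sed -i 's/s\["gripper_width"\].round(1)/round(float(s["gripper_width"]),1)/' h.py
python3 - <<'E'
from h import *
w=get_image("wrist")
s,M=st()
print(discpts(w)); 
for o in orange(w): print(o, ray(w,o[1],40).round(1))
crop(w,250,170,120,130,5,"pics/w2.png")
get_image("wrist");get_image("wrist");get_image("wrist")
s,M=st()
E
```

```text
1.62 [523.2 235.6 152. ] yawz -91.22 tilt 0.06 [0.4 0.4 0.3] w 85.4 j [ 0.71  0.37 -0.23 -0.   -0.97  0.84]
[(array([402.4,  18.9]), array([390.4,   0.4]), array([414.8,  36.9])), (array([438.4, 236.4]), array([422.6, 218. ]), array([454.6, 254.2])), (array([493.6, 129.7]), array([455.3,  91.4]), array([531.9, 168.5])), (array([524. , 233.6]), array([494.6, 204.8]), array([548. , 262.8]))]
(np.int32(250), array([325.49, 213.69]), array([317, 205,  18,  18], dtype=int32)) [538.6 233.5]
(np.int32(368), array([467.49, 262.46]), array([457, 252,  22,  21], dtype=int32)) [503.3 139.3]
1.77 [523.2 235.3 151.8] yawz -91.24 tilt 0.04 [-1.3 -1.1  0.1] w 85.2 j [ 0.7   0.37 -0.23 -0.   -0.97  0.84]
```

View pics/w2.png

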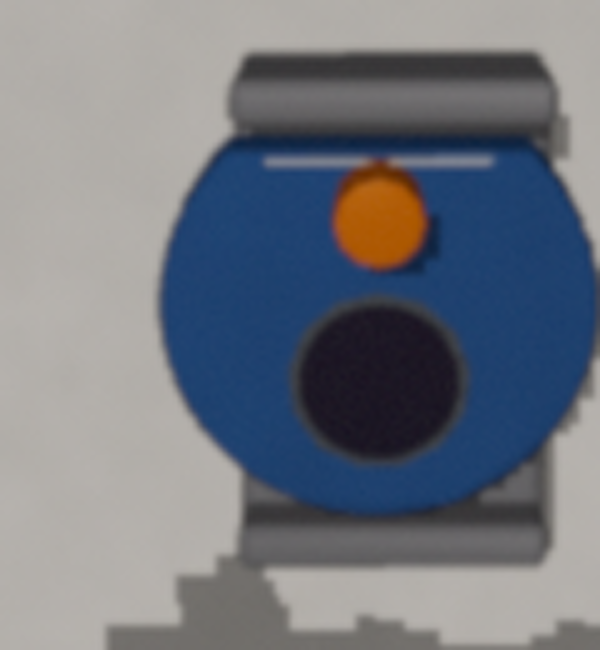

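>>> {"fn": "apply_moves", "kwargs": {
  "targets": "0 1.3 1.7 0 -1;30 1.3 1.7 0 -1;60 1.3 1.7 0 -1;90 1.3 1.7 0 -1;110 1.3 1.7 0 -1;125 1.3 1.7 0 -1;138 1.3 1.7 0 -1;138 1.3 1.7 0 -1;138 1.3 1.7 0 -1;138 1.3 1.7 0 -1"
}}

```text
clock: 2.6
position: [525.5, 233.1, 14.3]
ee_rot: [0.506, 0.494, -0.505, 0.494]
contact_force: [-0.4, 0.5, 0.7]
gripper_width: 85.4
```

Run:
```python
from h import *
w=get_image("wrist"); t=get_image("scene")
s,M=st()
cv2.imwrite("pics/w3.png",w["img"][:,:,::-1]); crop(t,160,130,130,110,6,"pics/s3.png")
```

```text
2.7 [525.6 233.2  14.7] yawz -91.33 tilt 0.14 [-0.3  1.1 -0.4] w 85.8 j [ 0.7   0.54 -0.36  0.   -0.66  0.85]
```

View pics/w3.png

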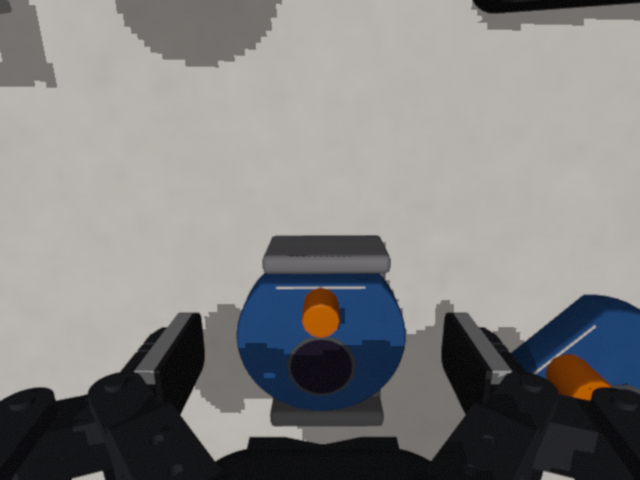

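View pics/s3.png

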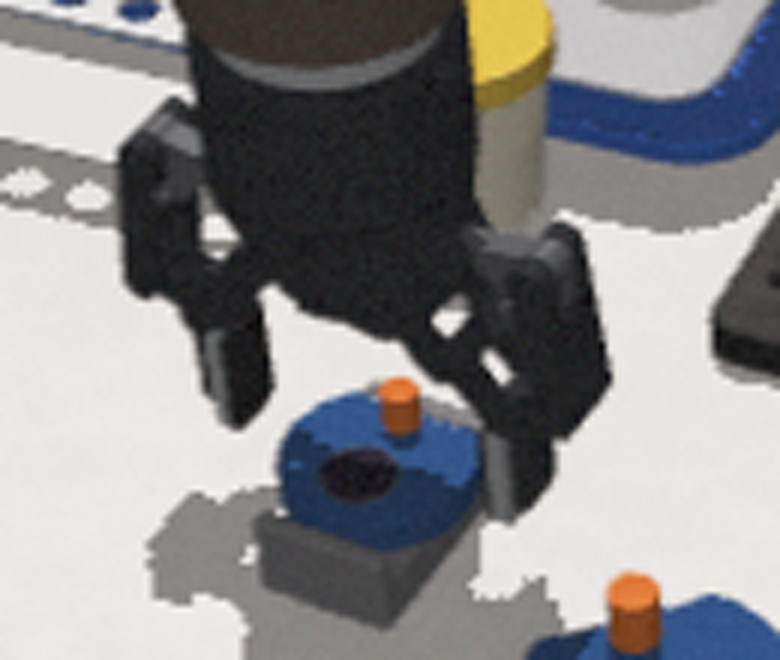

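Pads straddle the rim evenly (wrist: disc at columns 238–405 between pads at 204 and 442). I'll close the gripper.

>>> {"fn": "apply_moves", "kwargs": {
  "targets": "0 0 0 0 1;0 0 0 0 1;0 0 0 0 1;0 0 0 0 1;0 0 0 0 1;0 0 0 0 1;0 0 0 0 1;0 0 0 0 1"
}}

```text
clock: 3.37
position: [525.4, 232.9, 14.9]
ee_rot: [0.506, 0.494, -0.505, 0.494]
contact_force: [-0.9, -1.2, 6.1]
gripper_width: 56.9
```

Run:
```python
from h import *
w=get_image("wrist"); t=get_image("scene")
s,M=st()
cv2.imwrite("pics/w4.png",w["img"][:,:,::-1]); crop(t,160,130,130,110,6,"pics/s4.png")
```

```text
3.47 [525.3 232.8  14.9] yawz -91.32 tilt 0.09 [-1.6 -0.1  4.2] w 57.1 j [ 0.7   0.54 -0.36  0.   -0.66  0.85]
```

View pics/s4.png

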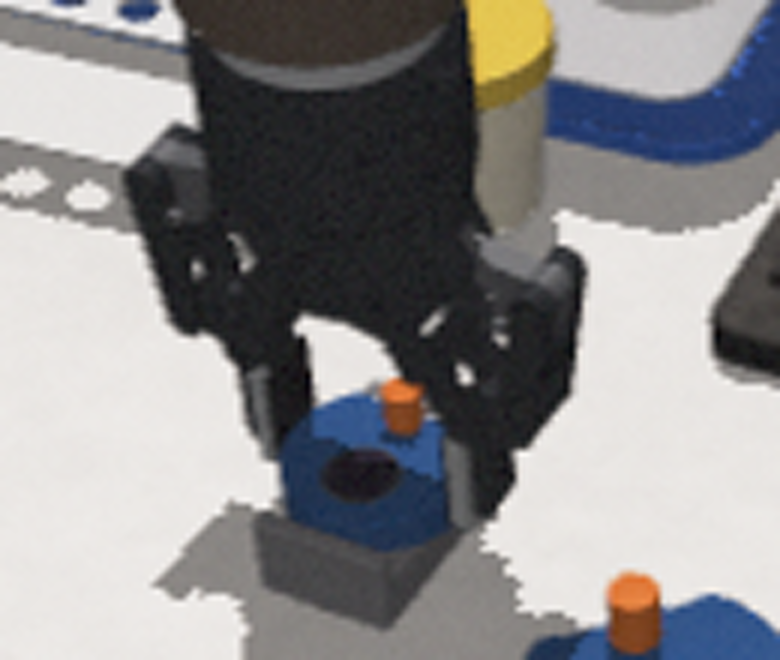

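View pics/w4.png

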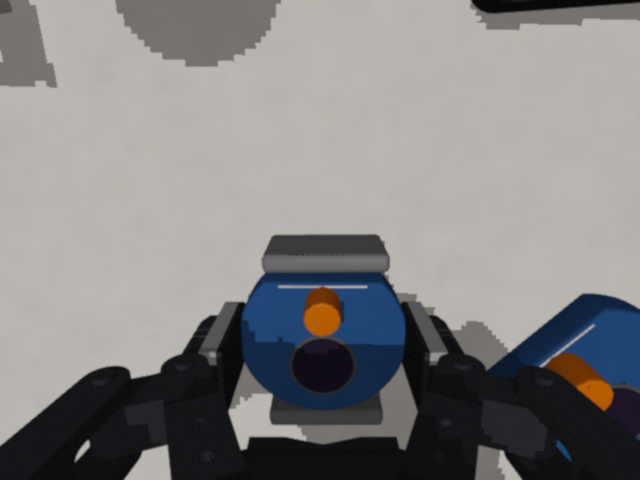

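>>> {"fn": "apply_moves", "kwargs": {
  "targets": "-6 0 0 0 1;-15 0 0 0 1;-30 0 0 0 1;-50 0 0 0 1;-70 0 0 0 1;-85 0 0 0 1;-95 0 0 0 1;-95 0 0 0 1;-95 0 0 0 1"
}}

```text
clock: 4.22
position: [524.7, 232.5, 108.7]
ee_rot: [0.506, 0.494, -0.506, 0.494]
contact_force: [-0.1, -0.5, -1.6]
gripper_width: 57.2
```

Run:
```python
from h import *
w=get_image("wrist"); t=get_image("scene")
s,M=st()
crop(w,180,200,280,240,2,"pics/w5.png"); crop(t,160,90,130,130,5,"pics/s5.png")
# target: jig centre(498.7,-141.6), yaw -15.5deg; place at jig (-18,0)
a=np.radians(-15.5);X=np.array([np.cos(a),np.sin(a)]);c=np.array([498.7,-141.6])-18*X
p=np.r_[c,105]; print("target",p,M.T@(p-s["position"]), "place yaw",-15.5+180)
```

```text
4.32 [524.1 232.  107.4] yawz -91.37 tilt 0.13 [ 0.5  0.3 -1.5] w 57.2 j [ 0.7   0.42 -0.28 -0.   -0.87  0.85]
target [ 481.35465184 -136.78970923  105.        ] [  2.85948249 -33.92709316 369.73975934] place yaw 164.5
```

View pics/s5.png

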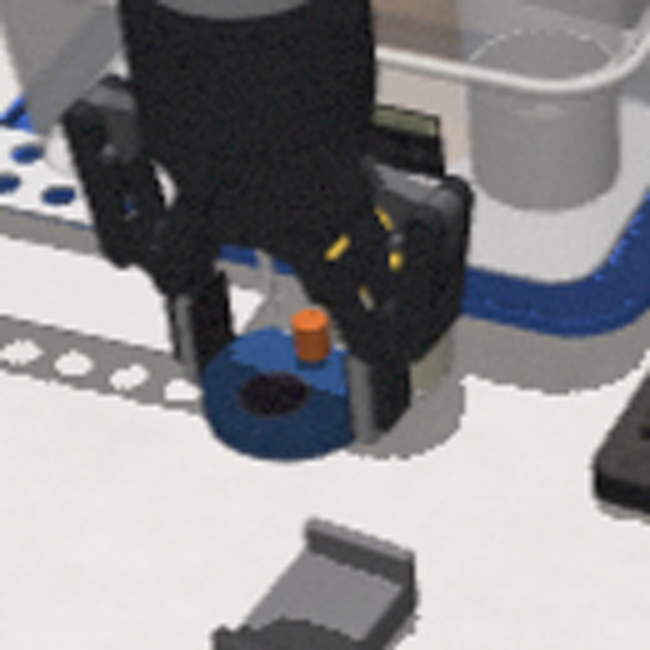

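View pics/w5.png

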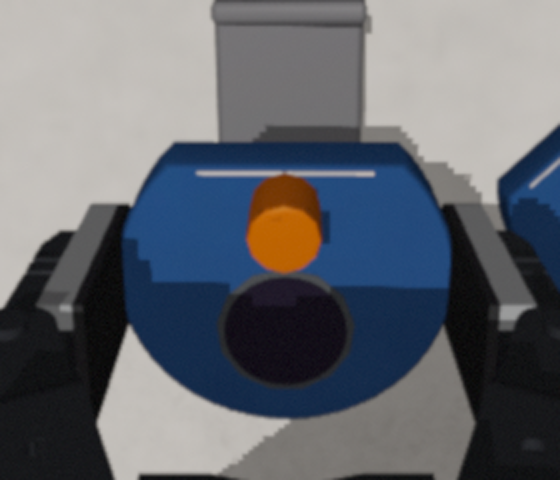

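>>> {"fn": "apply_moves", "kwargs": {
  "targets": "0 -3 30 7 1;0 -6 67 14 1;0 -9 104 21 1;0 -12 141 28 1;0 -16 178 35 1;0 -19 215 42 1;0 -23 252 49 1;0 -27 290 56 1;0 -31 328 63 1;0 -33 352 70 1"
}}

```text
clock: 5.15
position: [481.7, -121.3, 107.2]
ee_rot: [-0.697, -0.112, 0.699, -0.112]
contact_force: [-0.2, -0.4, -1.5]
gripper_width: 57.0
```

Run:
```python
from h import *
s,M=st()
```

```text
5.15 [ 481.7 -121.3  107.2] yawz -161.81 tilt 0.19 [-0.2 -0.4 -1.5] w 57.0 j [ 0.08  0.3  -0.47 -0.   -0.8   0.24]
```

>>> {"fn": "apply_moves", "kwargs": {
  "targets": "0 0 0 7 1;0 0 0 14 1;0 0 0 21 1;0 0 0 28 1;0 0 0 34 1;0 0 0 34 1;0 0 0 34 1;0 0 0 34 1"
}}

```text
clock: 5.82
position: [483.3, -118.6, 107.8]
ee_rot: [-0.7, 0.094, 0.701, 0.094]
contact_force: [1.0, 0.5, -1.1]
gripper_width: 57.4
```

Run:
```python
from h import *
s,M=st()
w=get_image("wrist"); cv2.imwrite("pics/w6.png",w["img"][:,:,::-1])
t=get_image("top"); crop(t,360,180,140,140,5,"pics/t6.png")
a=np.radians(-15.5);X=np.array([np.cos(a),np.sin(a)]);c=np.array([498.7,-141.6])-18*X
p=np.r_[c,40]; print("target",p,M.T@(p-s["position"]))
```

```text
5.82 [ 483.3 -118.6  107.8] yawz 164.78 tilt 0.08 [ 1.   0.5 -1.1] w 57.4 j [ 0.09  0.3  -0.47 -0.   -0.8  -0.35]
target [ 481.35465184 -136.78970923   40.        ] [67.85121663 18.04042622 -2.99534309]
```

View pics/w6.png

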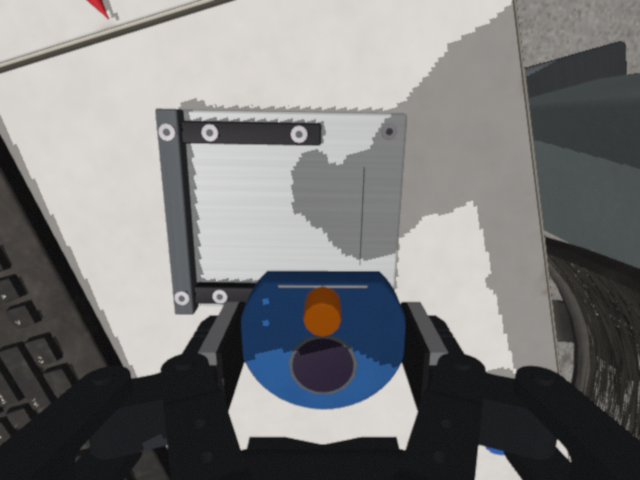

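View pics/t6.png

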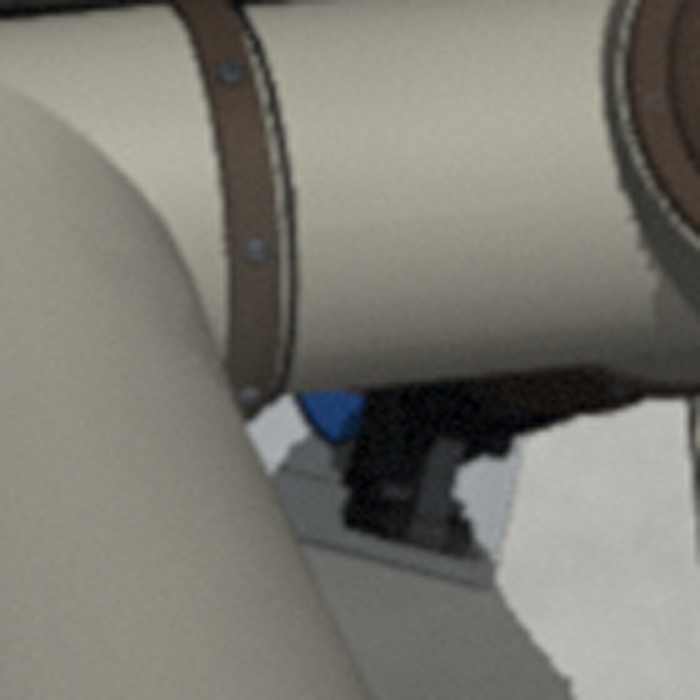

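Run:
```python
from h import *
w=get_image("wrist"); s,M=st()
crop(w,140,90,290,230,2.7,"pics/w7.png")
a=np.radians(-15.5);X=np.array([np.cos(a),np.sin(a)]);Y=np.array([-X[1],X[0]]);c=np.array([498.7,-141.6])
for n,x,y,z in [("bar top outer far",68,-60,26),("bar inner far",56,-60,26),("bar inner near",56,60,26),("plate farcorner",-68,-60,14),("plate near corner",-68,60,14),("cheek in end",-20,-42,23),("cheek out near bar",56,-51,23)]:
    p=c+x*X+y*Y; uv=proj(w,[*p,z]); print(n,uv.round(1),((uv-[140,90])*2.7).round())
```

```text
5.97 [ 483.5 -118.5  108.3] yawz 164.72 tilt 0.03 [-0.4 -0.5 -1.3] w 57.2 j [ 0.09  0.3  -0.47 -0.   -0.8  -0.35]
bar top outer far [154.6 110. ] [40. 54.]
bar inner far [177.3 110.1] [101.  54.]
bar inner near [196.6 315.3] [153. 608.]
plate farcorner [407.  111.6] [721.  58.]
plate near corner [394.9 307.5] [688. 587.]
cheek in end [320.8 145.3] [488. 149.]
cheek out near bar [180.8 127.7] [110. 102.]
```

View pics/w7.png

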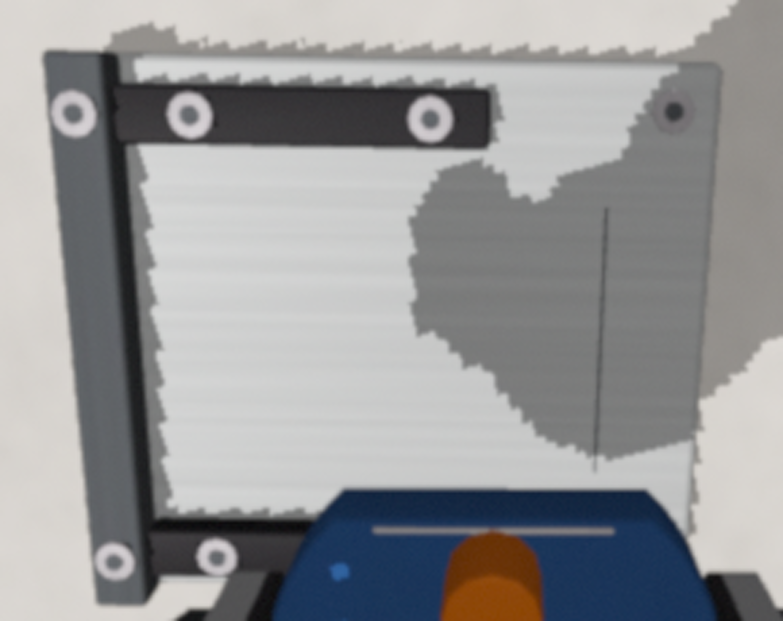

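>>> {"fn": "apply_moves", "kwargs": {
  "targets": "10 18 -3 0 1;30 18 -3 0 1;50 18 -3 0 1;68 18 -3 0 1;80 18 -3 0 1;86 18 -3 0 1;90 18 -3 0 1;90 18 -3 0 1"
}}

```text
clock: 6.63
position: [481.7, -136.7, 18.1]
ee_rot: [-0.701, 0.094, 0.701, 0.094]
contact_force: [-0.7, 0.5, -0.7]
gripper_width: 57.5
```

Run:
```python
from h import *
w=get_image("wrist"); s,M=st(); t=get_image("scene"); crop(t,330,180,160,160,4,"pics/s8.png")
cv2.imwrite("pics/w8.png",w["img"][:,:,::-1])
```

```text
6.68 [ 482.1 -136.7   18.7] yawz 164.69 tilt 0.02 [-0.1  0.   0. ] w 57.2 j [ 0.05  0.45 -0.55  0.   -0.58 -0.32]
```

View pics/w8.png

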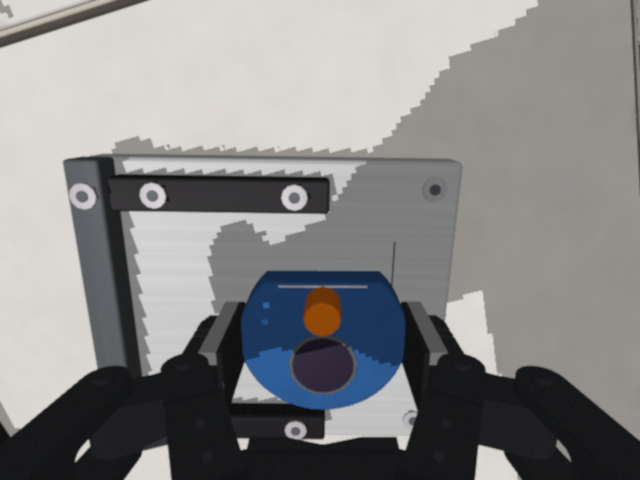

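View pics/s8.png

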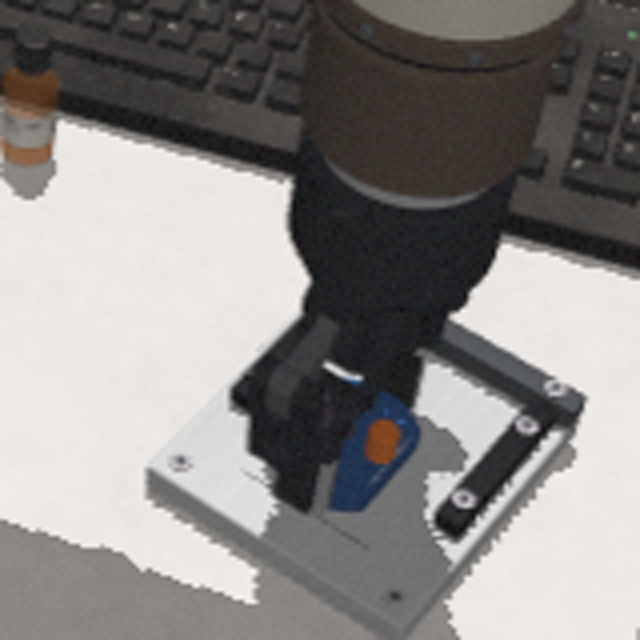

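>>> {"fn": "apply_moves", "kwargs": {
  "targets": "2 0 0 0 1;4 0 0 0 1;6 0 0 0 1;7 0 0 0 1;7 0 0 0 1;7 0 0 0 1"
}}

```text
clock: 7.23
position: [481.8, -136.7, 11.4]
ee_rot: [-0.701, 0.094, 0.701, 0.094]
contact_force: [0.2, 0.2, -1.6]
gripper_width: 57.4
```

>>> {"fn": "apply_moves", "kwargs": {
  "targets": "0.7 0 0 0 1;1.2 0 0 0 1;1.2 0 0 0 1;1.2 0 0 0 1"
}}

```text
clock: 7.57
position: [482.0, -136.7, 10.9]
ee_rot: [0.701, -0.094, -0.701, -0.094]
contact_force: [-2.2, 0.6, 5.9]
gripper_width: 57.4
```

>>> {"fn": "apply_moves", "kwargs": {
  "targets": "0 0 0 0 0.2;0 0 0 0 -0.2;0 0 0 0 -0.6;0 0 0 0 -1;0 0 0 0 -1;0 0 0 0 -1;0 0 0 0 -1"
}}

```text
clock: 8.15
position: [481.8, -136.7, 10.1]
ee_rot: [-0.701, 0.094, 0.701, 0.094]
contact_force: [-0.2, 0.3, 0.2]
gripper_width: 85.5
```

>>> {"fn": "apply_moves", "kwargs": {
  "targets": "-10 0 0 0 -1;-30 0 0 0 -1;-60 0 0 0 -1;-90 0 0 0 -1;-90 0 0 0 -1;-90 0 0 0 -1;-90 0 0 0 -1"
}}

```text
clock: 8.73
position: [481.4, -136.7, 100.6]
ee_rot: [0.701, -0.094, -0.701, -0.095]
contact_force: [0.8, -0.2, -0.4]
gripper_width: 85.5
```

```bash
cat >> h.py <<'E'
JA=np.radians(-15.5);JX=np.array([np.cos(JA),np.sin(JA)]);JY=np.array([-JX[1],JX[0]]);JC=np.array([498.7,-141.6])
def tojig(p): return np.array([(p-JC)@JX,(p-JC)@JY]).round(1)
E
python3 - <<'E'
from h import *
w=get_image("wrist"); s,M=st(); t=get_image("scene"); crop(t,330,180,160,160,4,"pics/s9.png")
cv2.imwrite("pics/w9.png",w["img"][:,:,::-1])
for a in discpts(w,26): print(a, tojig(a[0]))
for o in orange(w): print(o, ray(w,o[1],36).round(1),tojig(ray(w,o[1],36)))
E
```

```text
8.78 [ 481.  -136.7   99.9] yawz 164.64 tilt 0.07 [-0.2  0.1 -0.1] w 85.8 j [ 0.05  0.32 -0.47 -0.   -0.78 -0.32]
(array([ 482.3, -136.7]), array([ 452.1, -163.7]), array([ 510.9, -106.6])) [-17.1   0.3]
(np.int32(299), array([321.67, 238.39]), array([312, 229,  20,  19], dtype=int32)) [ 478.1 -149.1] [-17.8 -12.7]
```

View pics/w9.png

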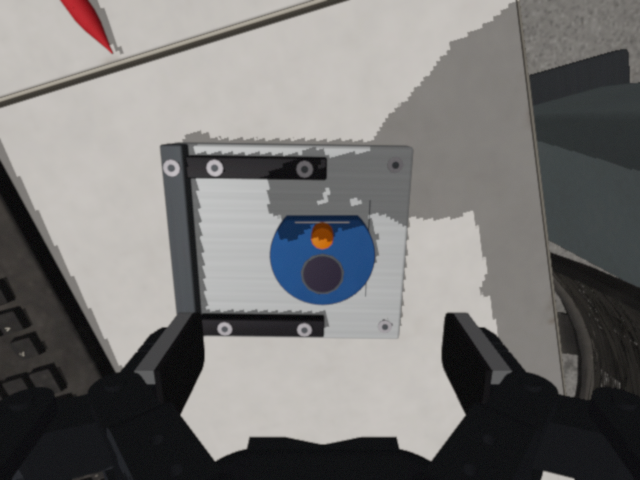

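View pics/s9.png

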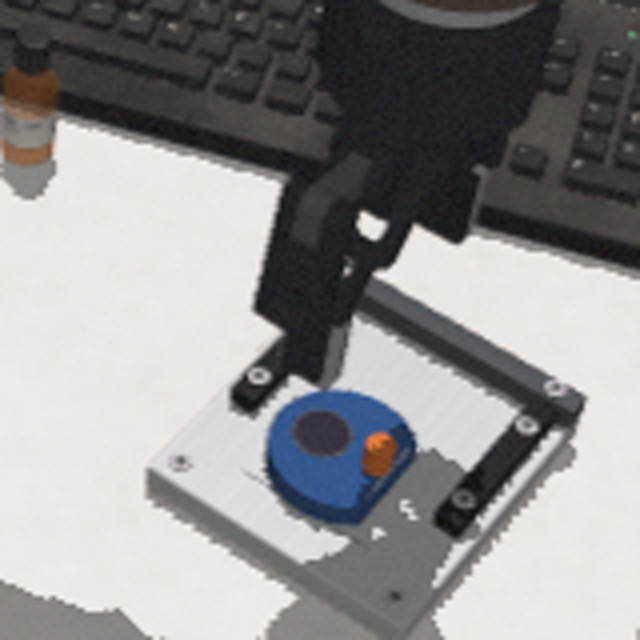

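The disc lies in the bay at jig ≈(-17,0), flat facing the far (-y) cheek, peg at wrist (322,238). Next I'll straddle the peg with the fingers part-closed, so one fingertip's pad can push it towards the bar.

>>> {"fn": "apply_moves", "kwargs": {
  "targets": "0 14 0 0 0.3;10 14 0 0 0.3;20 14 0 0 0.3;30 14 0 0 0.3;30 14 0 0 0.3;30 14 0 0 0.3;30 14 0 0 0.3"
}}

```text
clock: 9.42
position: [478.1, -150.3, 70.1]
ee_rot: [-0.701, 0.094, 0.701, 0.094]
contact_force: [0.6, 1.0, 0.4]
gripper_width: 29.9
```

```bash
cat >> h.py <<'E'
def look(n,cams=("wrist","scene")):
    for c in cams:
        d=get_image(c)
        if c=="wrist": cv2.imwrite(f"pics/w{n}.png",d["img"][:,:,::-1])
        else: crop(d,350,210,120,120,5,f"pics/s{n}.png")
    s,M=st(); print("tcp jig",tojig(s["position"][:2]),"yaw jig",(np.degrees(np.arctan2(M[1,2],M[0,2]))-164.5).round(2))
E
python3 -c "
from h import *
look(10)"
```

```text
9.52 [ 478.4 -150.2   70.6] yawz 164.67 tilt 0.04 [-0.1 -0.2 -0.5] w 29.6 j [ 0.02  0.36 -0.5   0.   -0.71 -0.29]
tcp jig [-17.2 -13.7] yaw jig 0.17
```

View pics/w10.png

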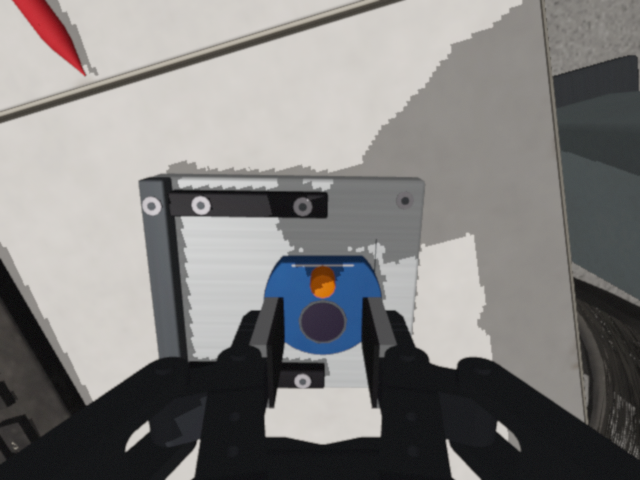

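View pics/s10.png

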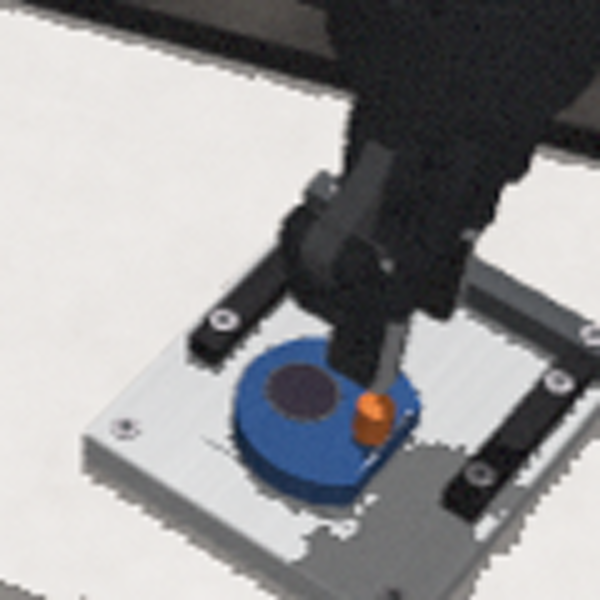

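>>> {"fn": "apply_moves", "kwargs": {
  "targets": "15 0 0 0 0.3;28 0 0 0 0.3;36 0 0 0 0.3;40 0 0 0 0.3;42 0 0 0 0.3;42 0 0 0 0.3;42 0 0 0 0.3"
}}

```text
clock: 10.1
position: [478.5, -150.2, 28.7]
ee_rot: [0.701, -0.094, -0.7, -0.094]
contact_force: [0.1, 0.4, -1.3]
gripper_width: 29.9
```

```bash
python3 -c "
from h import *
look(11)"
```

```text
10.2 [ 478.5 -150.2   28.8] yawz 164.66 tilt 0.07 [-0.3 -0.  -0.2] w 29.9 j [ 0.02  0.43 -0.54  0.   -0.6  -0.29]
tcp jig [-17.1 -13.7] yaw jig 0.16
```

View pics/w11.png

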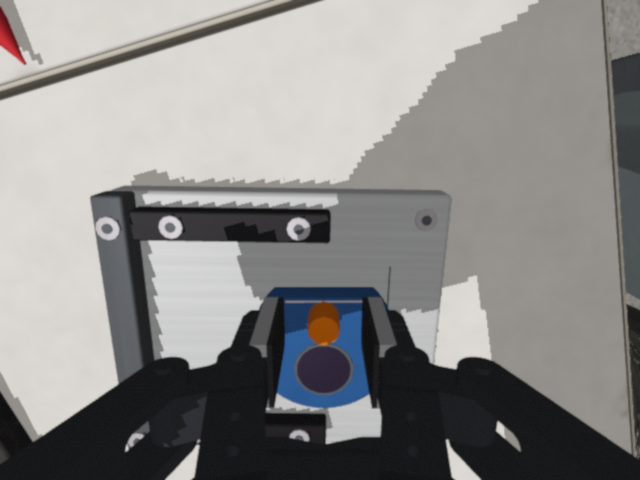

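View pics/s11.png

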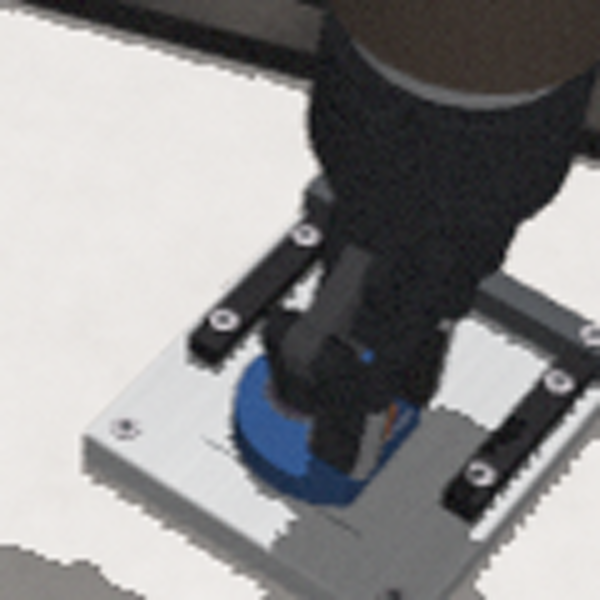

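>>> {"fn": "apply_moves", "kwargs": {
  "targets": "0 0 -4 0 0.3;0 0 -8 0 0.3;0 0 -11 0 0.3;0 0 -14 0 0.3;0 0 -17 0 0.3;0 0 -20 0 0.3;0 -1 -22 0 0.3;0 -1 -24 0 0.3;0 -1 -24 0 0.3"
}}

```text
clock: 10.95
position: [502.3, -155.6, 28.2]
ee_rot: [0.701, -0.094, -0.7, -0.094]
contact_force: [-0.9, 0.5, 0.1]
gripper_width: 30.0
```

```bash
python3 -c "
from h import *
look(12,('wrist',))"
```

```text
11.0 [ 502.1 -155.6   28.3] yawz 164.66 tilt 0.06 [ 0.9  0.1 -0.4] w 30.0 j [ 0.01  0.46 -0.48  0.   -0.63 -0.28]
tcp jig [  7.  -12.6] yaw jig 0.16
```

View pics/w12.png

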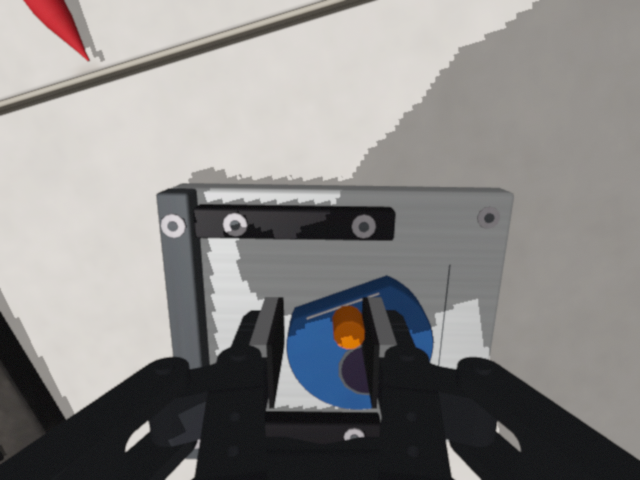

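The disc has turned about 22° (the white line tilts), peg against the right pad at (348,328). I'll go on pushing.

>>> {"fn": "apply_moves", "kwargs": {
  "targets": "0 0 -3 0 0.3;0 -1 -6 0 0.3;0 -2 -9 0 0.3;0 -3 -12 0 0.3;0 -4 -14 0 0.3;0 -5 -16 0 0.3;0 -6 -18 0 0.3;0 -6 -18 0 0.3"
}}

```text
clock: 11.67
position: [521.0, -154.5, 28.3]
ee_rot: [0.701, -0.094, -0.701, -0.094]
contact_force: [0.1, -0.2, -0.4]
gripper_width: 29.9
```

```bash
python3 -c "
from h import *
look(13,('wrist',))"
```

```text
11.72 [ 520.9 -154.5   28.3] yawz 164.66 tilt 0.05 [-0.6  0.3  1.3] w 29.8 j [ 0.01  0.48 -0.43  0.   -0.65 -0.28]
tcp jig [24.9 -6.5] yaw jig 0.16
```

View pics/w13.png

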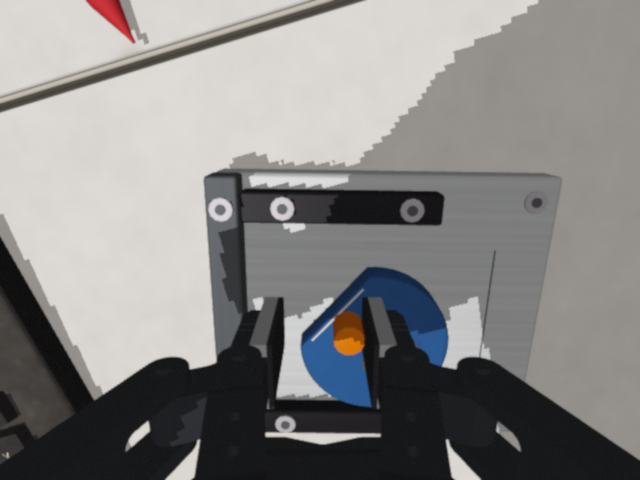

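>>> {"fn": "apply_moves", "kwargs": {
  "targets": "0 -1 -3 0 0.3;0 -2 -6 0 0.3;0 -3 -9 0 0.3;0 -4 -12 0 0.3;0 -5 -14 0 0.3;0 -5 -16 0 0.3;0 -5 -18 0 0.3;0 -5 -18 0 0.3"
}}

```text
clock: 12.38
position: [539.5, -154.6, 28.3]
ee_rot: [0.701, -0.094, -0.701, -0.094]
contact_force: [-0.2, -0.8, 0.9]
gripper_width: 30.0
```

```bash
python3 -c "
from h import *
look(14,('wrist',))"
```

```text
12.43 [ 539.5 -154.6   28.3] yawz 164.65 tilt 0.03 [-0.7  0.6 -1.2] w 29.7 j [ 0.01  0.51 -0.39  0.   -0.68 -0.28]
tcp jig [42.7 -1.6] yaw jig 0.15
```

View pics/w14.png

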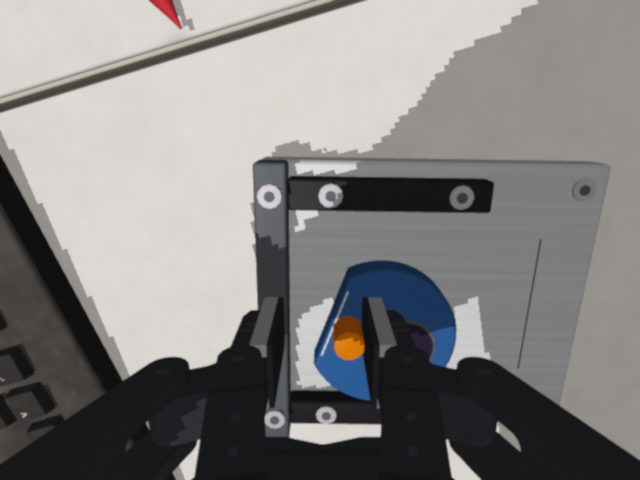

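>>> {"fn": "apply_moves", "kwargs": {
  "targets": "0 -1 -3 0 0.3;0 -1 -6 0 0.3;0 -2 -8 0 0.3;0 -2 -10 0 0.3;0 -2 -11.5 0 0.3;0 -2 -13 0 0.3;0 -2 -13 0 0.3"
}}

```text
clock: 13.02
position: [552.5, -156.1, 28.3]
ee_rot: [0.701, -0.094, -0.701, -0.094]
contact_force: [-1.1, 0.1, -0.2]
gripper_width: 29.9
```

```bash
python3 -c "
from h import *
look(15,('wrist',))"
```

```text
13.07 [ 552.5 -156.1   28.3] yawz 164.65 tilt 0.03 [-1.  -0.1  0.4] w 29.8 j [ 0.01  0.52 -0.36  0.   -0.69 -0.27]
tcp jig [55.7  0.4] yaw jig 0.15
```

View pics/w15.png

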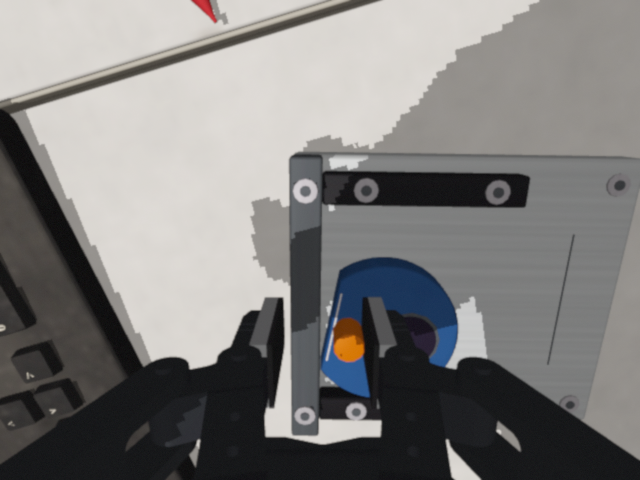

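>>> {"fn": "apply_moves", "kwargs": {
  "targets": "0 0 -1 0 0.3;0 0 -2 0 0.3;0 0 -2.5 0 0.3;0 0 -3 0 0.3;0 0 -3 0 0.3"
}}

```text
clock: 13.48
position: [555.1, -157.0, 28.2]
ee_rot: [0.701, -0.094, -0.701, -0.094]
contact_force: [-0.9, -0.7, -0.1]
gripper_width: 30.0
```

```bash
python3 -c "
from h import *
look(16,('wrist',))"
```

```text
13.53 [ 555.3 -156.9   28.3] yawz 164.65 tilt 0.03 [-1.1  0.2  0.6] w 30.0 j [ 0.01  0.53 -0.35  0.   -0.7  -0.27]
tcp jig [58.6  0.3] yaw jig 0.15
```

View pics/w16.png

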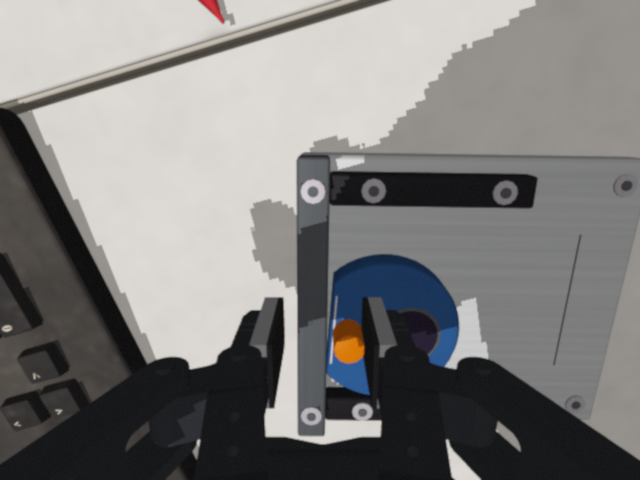

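>>> {"fn": "apply_moves", "kwargs": {
  "targets": "0 0 -0.7 0 0.3;0 0 -1.4 0 0.3;0 0 -1.4 0 0.3"
}}

```text
clock: 13.78
position: [556.2, -157.2, 28.2]
ee_rot: [-0.701, 0.094, 0.701, 0.094]
contact_force: [-2.7, 1.0, 1.7]
gripper_width: 29.6
```

>>> {"fn": "apply_moves", "kwargs": {
  "targets": "0 0 -0.5 0 0.3;0 0 -1 0 0.3;0 0 -1 0 0.3"
}}

```text
clock: 14.03
position: [556.3, -157.3, 28.1]
ee_rot: [-0.7, 0.094, 0.702, 0.094]
contact_force: [-4.4, 2.1, 3.6]
gripper_width: 30.0
```

```bash
python3 -c "
from h import *
look(17,('wrist',)); crop(cv2 and get_image('wrist'),270,220,210,190,4,'pics/w17c.png')"
```

```text
14.08 [ 556.3 -157.3   28.1] yawz 164.64 tilt 0.13 [-4.9  1.6  3.7] w 29.7 j [ 0.    0.53 -0.34 -0.   -0.7  -0.27]
tcp jig [59.7  0.3] yaw jig 0.14
```

View pics/w17c.png

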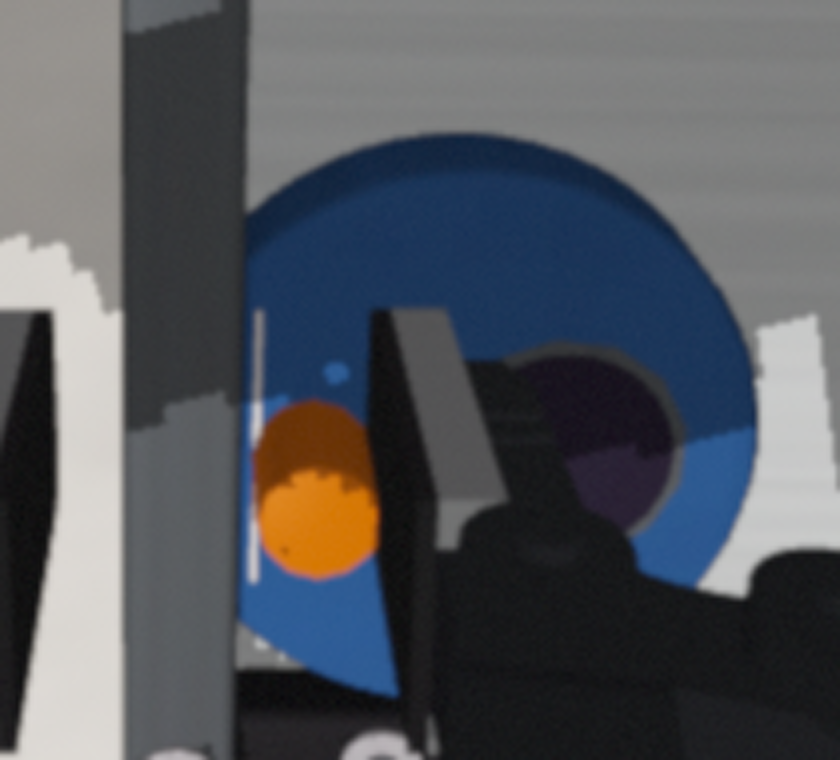

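Force is rising (about 5 N) with the flat on the bar, and the white line is parallel to the bar's edge within about 1°. One more gentle press, then I back off and lift.

>>> {"fn": "apply_moves", "kwargs": {
  "targets": "0 0 -0.7 0 0.3;0 0 -0.7 0 0.3;0 0 -0.7 0 0.3"
}}

```text
clock: 14.38
position: [556.4, -157.3, 28.1]
ee_rot: [-0.699, 0.094, 0.702, 0.095]
contact_force: [-5.2, 2.6, 4.7]
gripper_width: 29.6
```

>>> {"fn": "apply_moves", "kwargs": {
  "targets": "0 0 1 0 0.3;0 0 3 0 0.3;0 0 6 0 0.3;0 0 9 0 0.3;0 0 9 0 0.3;-10 0 9 0 0.3;-25 0 9 0 0.3;-50 0 9 0 0.3;-80 0 9 0 0.3;-90 0 9 0 0.3"
}}

```text
clock: 15.22
position: [552.4, -155.8, 123.6]
ee_rot: [0.704, -0.094, -0.698, -0.094]
contact_force: [0.7, 0.0, 1.4]
gripper_width: 29.9
```

>>> {"fn": "apply_moves", "kwargs": {
  "targets": "0 15 60 0 -1;0 15 60 0 -1;0 15 60 0 -1;0 15 60 0 -1;0 15 60 0 -1;0 15 60 0 -1"
}}

```text
clock: 15.72
position: [488.9, -153.9, 118.6]
ee_rot: [0.701, -0.094, -0.7, -0.094]
contact_force: [0.4, 0.1, 0.0]
gripper_width: 85.2
```

```bash
python3 -c "
from h import *
look(18)
for a in discpts(get_image('wrist'),26): print(a, tojig(a[0]))
"
```

```text
15.82 [ 488.5 -153.9  118.2] yawz 164.67 tilt 0.02 [-0.5 -0.4  0.4] w 85.5 j [ 0.01  0.31 -0.42  0.   -0.84 -0.28]
tcp jig [ -6.5 -14.5] yaw jig 0.17
(array([ 533.3, -143.6]), array([ 504.1, -173.5]), array([ 560.9, -112.8])) [33.9  7.3]
```

View pics/w18.png

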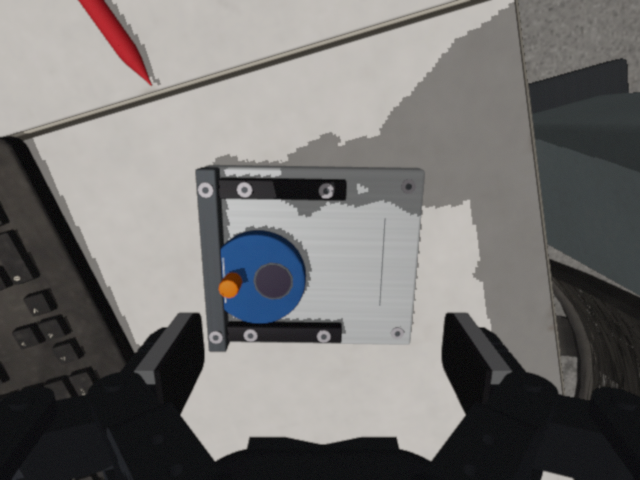

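View pics/s18.png

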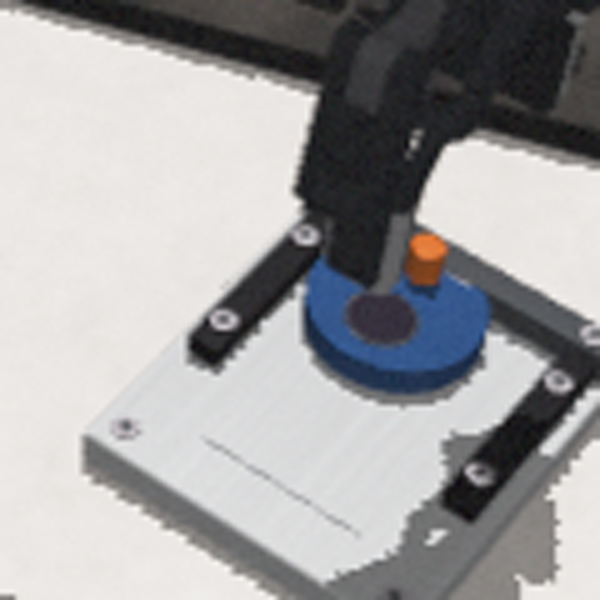

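>>> {"fn": "apply_moves", "kwargs": {
  "targets": "0 -40 -30 0 -1;0 -75 -55 0 -1;0 -75 -55 0 -1;0 -75 -55 0 -1;0 -75 -55 0 -1;0 -75 -55 0 -1"
}}

```text
clock: 16.37
position: [559.4, -96.5, 117.7]
ee_rot: [-0.7, 0.095, 0.701, 0.094]
contact_force: [-0.1, -0.5, 0.5]
gripper_width: 85.4
```

```bash
python3 -c "
from h import *
look(19)
d=get_image('wrist'); crop(d,200,80,240,200,3.3,'pics/w19c.png')
"
```

```text
16.47 [559.4 -96.8 118.2] yawz 164.6 tilt 0.05 [-0.2 -0.8 -0.1] w 85.1 j [ 0.11  0.4  -0.29 -0.   -0.89 -0.38]
tcp jig [46.5 59.4] yaw jig 0.1
```

View pics/w19.png

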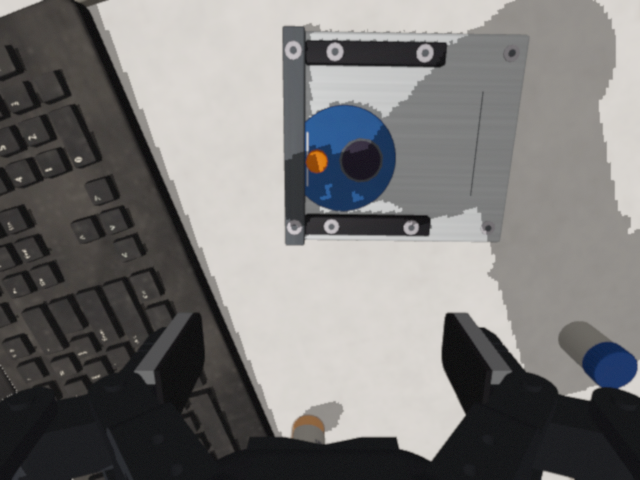

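View pics/w19c.png

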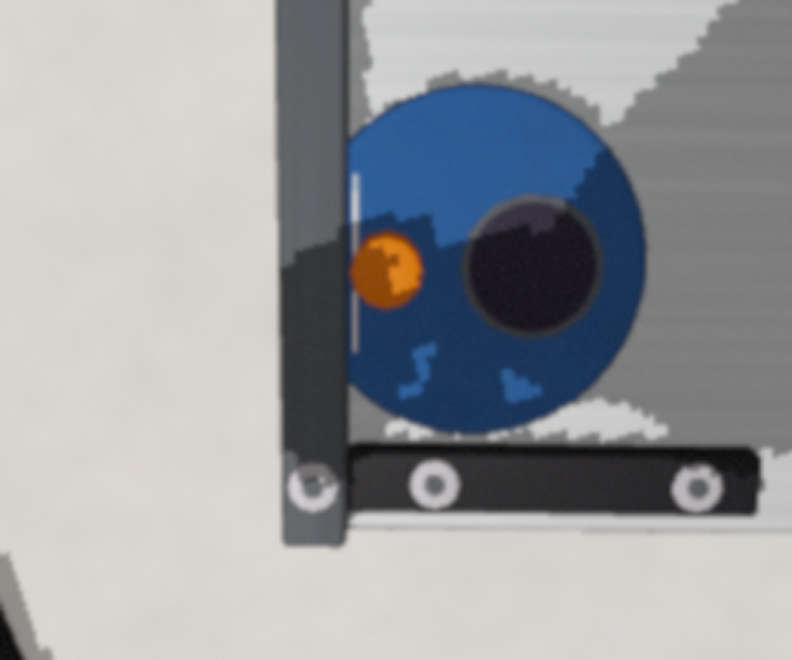

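```bash
python3 -c "
from h import *
from bench import job
t=get_image('scene'); print([ (o[0],o[1]) for o in blue(t)[0]]); st()
print(job.job_done())"
```

```text
[(np.int32(813), array([285.17, 136.92])), (np.int32(48), array([217.67, 140.21])), (np.int32(988), array([269.69, 248.08])), (np.int32(228), array([194.32, 251.97])), (np.int32(579), array([428.77, 273.13])), (np.int32(238), array([301.8 , 289.95]))]
16.57 [559.7 -96.8 118.4] yawz 164.6 tilt 0.01 [ 0.6 -0.3 -0.4] w 85.5 j [ 0.11  0.4  -0.29 -0.   -0.89 -0.38]
the job is handed in; nothing more can be done
None
```

The job is handed in, at about 16.6 s on the clock; the hand-in call reports no verdict, so success isn't confirmed.

**What I did:** I gripped the blue disc by its rim, laid it in the jig bay with its flat facing the -y cheek, and let go. Then I pushed the orange peg towards the bar with one fingertip until the flat met the bar and the force rose to about 5–6 N. I backed off and lifted clear.

**Last checks:**
- **Fit against the bar:** the overhead wrist view shows no visible gap, and the disc's white line is parallel to the bar within about 1°.
- **Disc position:** its centre is roughly 34 mm along the jig's x, where a flush flat should put it. It sits about 7–9 mm off-centre in y (limit 20 mm).
- **Release:** the measured force on the tool was near zero, and nothing was touching the disc.
- **Bystanders:** the blue-lidded jar was in the same place in the scene image before and after. I did not re-measure the bottle and the cup, but the arm never went near them.

**Not exact:** my estimate of the jig's pose differed from the wrist view by about 1–2 mm and up to 1°. I relied on the bar contact and the close-up view for the final alignment. No check failed.

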